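# Make up a blood-smear kit and a urine-test kit

### The job

Make up two kits from the loose stock on the counter, one thing to a bay, in whichever bay of the right tray you like: the red carton, the small steel tin and the dark green bottle with the tan cap go into the yellow tray, the green-lidded sample cup and the black test-strip bottle into the blue tray. Put each near the middle of its bay, flat on the bay floor, the round things standing upright and the carton lying flat, and leave the turquoise bottle and the white-capped jar standing where they are.

Things in the scene. Friction and masses are not known exactly. Their poses are not given: they have to be found in the camera images.
- lancet_carton_mid (a point): small flat red carton, 34 (its x) x 55 (its y) x 20 mm high, lying flat; the point is its centre, 10 mm up; z up
- steel_tin_mid (a point): small round light-grey steel tin with lid, diameter 32 mm, 33 mm high; the point is its centre, 16.5 mm up; z up
- tan_cap_bottle_mid (a point): dark green round bottle with a tan screw cap, body diameter 38 mm up to 69 mm, cap diameter 27 mm, 98 mm high in all; the point is on its axis, 49 mm up; z up
- sample_cup_mid (a point): clear sample cup with a wide green lid and yellowish content, diameter 45 to 48 mm, 66 mm high; the point is its centre, 33 mm up; z up
- strip_bottle_mid (a point): tall black round test-strip bottle with a pale label and a black cap, diameter 41 mm, 114 mm high; the point is its centre, 57 mm up; z up
- yellow_tray: yellow kit tray with three bays, 80 x 234 mm plus a 13 mm finger tab at each end; fixed to the counter; the origin is the centre of its underside, z up; the bays lie in a row along its y axis, each 74 x 74 mm inside, floor 3 mm above the underside, rims and dividers 3 mm thick with their top 8 mm above the underside (5 mm above the bay floors), a thin dark square liner on each bay floor; bay centres at y = -77, 0 and +77 mm, x = 0
- blue_tray: blue kit tray with two bays, 80 x 157 mm plus a 13 mm finger tab at each end; fixed to the counter; the origin is the centre of its underside, z up; the bays lie in a row along its y axis, each 74 x 74 mm inside, floor 3 mm above the underside, rims and dividers 3 mm thick with their top 8 mm above the underside (5 mm above the bay floors), a thin dark square liner on each bay floor; bay centres at y = -38.5 and +38.5 mm, x = 0
- turquoise_bottle_mid (a point): turquoise round bottle with a white cap, diameter 33 mm, 78 mm high, among the stock, not part of either kit; the point is its centre, 39 mm up
- small_jar_mid (a point): small clear jar with a wide white screw cap and yellowish content, diameter 36 mm, 79 mm high, among the stock, not part of either kit; the point is its centre, 39.5 mm up
Things that resemble listed ones, but are neither listed nor needed, are in the scene too. Leave any orange or pink look-alike of the part that bears sample_cup_mid alone.

How it is judged:
At the end, for the whole second after the job is handed in: Each of the five kit things is in its own bay of its right tray: within 15 mm of the bay centre along the row and 18 mm across, on the floor within 2.5 mm, upright (carton flat) within 0.08 rad, at rest; turquoise bottle and jar within 30 mm of their starts (x of lancet_carton_mid in the frame of yellow_tray between -0.018 and 0.018 m and (y of lancet_carton_mid in the frame of yellow_tray between -0.092 and -0.062 m or y of lancet_carton_mid in the frame of yellow_tray between -0.015 and 0.015 m or y of lancet_carton_mid in the frame of yellow_tray between 0.062 and 0.092 m) and z of lancet_carton_mid in the frame of yellow_tray between 0.0105 and 0.0155 m and angle between each of lancet_carton_mid, steel_tin_mid, tan_cap_bottle_mid, sample_cup_mid, strip_bottle_mid's own z axis and vertical below 0.08 rad and linear speed of each of lancet_carton, steel_tin, tan_cap_bottle, sample_cup, strip_bottle below 0.02 m/s and x of steel_tin_mid in the frame of yellow_tray between -0.018 and 0.018 m and (y of steel_tin_mid in the frame of yellow_tray between -0.092 and -0.062 m or y of steel_tin_mid in the frame of yellow_tray between -0.015 and 0.015 m or y of steel_tin_mid in the frame of yellow_tray between 0.062 and 0.092 m) and z of steel_tin_mid in the frame of yellow_tray between 0.017 and 0.022 m and x of tan_cap_bottle_mid in the frame of yellow_tray between -0.018 and 0.018 m and (y of tan_cap_bottle_mid in the frame of yellow_tray between -0.092 and -0.062 m or y of tan_cap_bottle_mid in the frame of yellow_tray between -0.015 and 0.015 m or y of tan_cap_bottle_mid in the frame of yellow_tray between 0.062 and 0.092 m) and z of tan_cap_bottle_mid in the frame of yellow_tray between 0.0495 and 0.0545 m and x of sample_cup_mid in the frame of blue_tray between -0.018 and 0.018 m and (y of sample_cup_mid in the frame of blue_tray between -0.0535 and -0.0235 m or y of sample_cup_mid in the frame of blue_tray between 0.0235 and 0.0535 m) and z of sample_cup_mid in the frame of blue_tray between 0.0335 and 0.0385 m and x of strip_bottle_mid in the frame of blue_tray between -0.018 and 0.018 m and (y of strip_bottle_mid in the frame of blue_tray between -0.0535 and -0.0235 m or y of strip_bottle_mid in the frame of blue_tray between 0.0235 and 0.0535 m) and z of strip_bottle_mid in the frame of blue_tray between 0.0575 and 0.0625 m and distance of each of turquoise_bottle_mid, small_jar_mid from where it was at the start of the episode below 0.03 m); the robot touches nothing.
It fails at once if the turquoise bottle or the jar is knocked over or carried off (distance of any of turquoise_bottle_mid, small_jar_mid from where it was at the start of the episode above 0.03 m or angle between any of turquoise_bottle_mid, small_jar_mid's own z axis and vertical above 0.5 rad).
It also fails if it takes over 128 s, if anything falls off the work surface, if the arm or the gripper's body presses on something with over 40 N, if the wrist force passes 120 N, or if a joint passes its speed limit or range.

### The arm

A 6-joint arm with a two-finger parallel gripper is mounted at the origin on a cart in front of the work surface, level with it; the furniture and walls round the work are solid. World frame = base frame: x ahead of the robot, y to its left, z up, the work surface at z = 0. Lengths are in m, angles in rad, forces in N, time in s.
With the tool pointing down it reaches from about 0.35 to 0.975 m from the base axis. Payload 4.9 kg.
Tool frame: the origin (TCP) lies at the very end of the fingers, on their centre line; the grasp point (between the pads) lies 19 mm behind it; z points along the fingers, y is the line along which they close (so a half turn about z gives the same grasp; the last joint's range is limited). The gripper opens to 85 mm and grips with 20 to 120 N. Pads are 22 mm wide; open, the fingers measure 114 mm over their backs; the gripper's body (76 mm by 85 mm) begins 54 mm behind the grasp point. The pads swing forward as they close: fully open they stand 13 mm farther back than shut.
Start: joints at [-1.411, 0.053, 1.613, -0, 1.476, -0.119], TCP at [0.172, -0.601, 0.231] pointing down, gripper open.
Joint ranges: [-3.01, 3.01], [-1.01, 2.22], [0.06, 2.58], [-1.02, 4.17], [0.09, 2.62], [-3.14, 3.14]. Speed limits (rad/s): [2.57, 2.57, 3.14, 3.14, 3.14, 3.14].

### API

Orientations are given as a rotation vector (axis times angle).
In Python, from station import get_obs, get_image, finish_job gives the robot as it stands. The module is installed in compiled form; this text tells all that it offers.
- The arm moves only by the tool carry_out, never from a script. Its argument "rows" is a list of rows, each a list of 7 numbers: the turn, a rotation vector about the tool's x, y, z as a fraction of full scale, then the shift along the tool's x, y, z as a fraction of full scale, then the closure, from -1 (fully open) to 1 (shut). A call has 1 to 5 rows; each row is the pose to reach, as a shift and turn from the pose commanded when the call began, along the tool's axes at that moment, turning the shorter way round; what a row does not reach only later rows make up. Full scale, the value 1, is 300 mm for a shift and pi rad for a turn. A row lasts 1/10 s, in which the tool goes at most 50 mm and 8.59 degrees, less where a joint would pass 70% of its speed; a pose out of reach is approached as far as the arm can. A call with a number of a shift or a turn outside -1 to 1 is refused whole. A call with a gripper value outside its range is refused whole. The fingers move at their own pace and stop on an object; "force" is the grip in N (left out, the last holds). Time passes only in rows, so rows that repeat a pose let the fingers close. It gives the time, the measured TCP pose, the force, the opening and the grip force at its end, in the units of the state.
- get_obs(): the state, without advancing time (a new reading comes with each control period).
- get_image(name): name is "scene" or "top" or "wrist"; returns a dict with "img" (400x640x3 uint8, blue, green, red), "mtx" (3x3 intrinsics, pixels), "R" (3x3) and "t" (3): a world point X has camera coordinates R X + t. Camera axes: x right, y down, z forward; pixel columns grow to the right and rows downward; lengths in m; the calibration is good to about 2 mm. A picture is of the moment at which its call begins. There is no depth.
- finish_job(): hands the job in; it is judged then, once.
The state is a dict: "t": time; "q": joint angles; "dq": joint speeds; "effort": joint torques, N m; "tool_pos": TCP position; "tool_rot": TCP orientation; "contact_force": force on the tool from outside, world axes, zero at the start; "wrist_torque": the same for the moment, N m; "opening": finger opening in m; "grip_force": force on a finger pad.
Only numpy, scipy, OpenCV 4.12 (cv2) and the standard library are available. Lean on these libraries where they do the work, as an engineer would, in place of code of your own. Each camera call takes 0.05 s, during which the arm holds its last target. There are 200 camera calls.

## Working session

There is one attempt and no reset: what is moved stays moved. The work goes in short steps, Python scripts to look and compute and a tool call to move; the robot and the scene stay as the last step left them, time stands still between calls to the robot, and variables do not carry over. Pictures are saved under pics/ and viewed, at most 16 in all, crops included, and the job is handed in when it is done.

Besides the shell and the picture viewer there is one more tool, called as name(argument=value, ...), one argument or row to a line, values as JSON. carry_out: Moves the arm, as the interface text tells. Shift numbers are shares of 300 mm and turn numbers shares of pi rad, none past 1 either way. Its arguments: {"type":"object","properties":{"rows":{"type":"array"},"force":{"type":"number"}},"required":["rows"]}

```bash
mkdir -p pics
python3 - <<'E'
from station import *
import cv2,pickle
o=get_obs();print(o)
for n in ("scene","top"):
    d=get_image(n);cv2.imwrite(f"pics/{n}0.png",d["img"]);pickle.dump(d,open(f"{n}0.pkl","wb"));print(n,d["mtx"].round(1).tolist(),d["R"].round(3).tolist(),d["t"].round(3).tolist())
E
```

```text
{'t': 0.0, 'q': array([-1.41100853e+00,  5.33535320e-02,  1.61430724e+00,  2.90815743e-06,
        1.47602898e+00, -1.18974403e-01]), 'dq': array([ 0.00173148, -0.00012935, -0.00085752, -0.00112605, -0.00065147,
       -0.00088056]), 'effort': array([ 1.64353711e-03, -3.93687880e+01, -3.70171845e+01, -3.40362806e-05,
        7.16882569e-03,  4.11030783e-06]), 'tool_pos': array([ 0.17189319, -0.6002352 ,  0.23005719]), 'tool_rot': array([-3.10904969e+00, -4.36170499e-01,  6.26293146e-05]), 'contact_force': array([ 0.03873734, -0.41551529,  0.26951019]), 'wrist_torque': array([-0.02839051, -0.04304256, -0.0041885 ]), 'grip_force': 0.0, 'opening': 0.08544558007894458}
scene [[437.4, 0.0, 323.0], [0.0, 437.4, 201.2], [0.0, 0.0, 1.0]] [[-0.505, -0.863, 0.015], [-0.517, 0.288, -0.806], [0.691, -0.415, -0.591]] [0.256, 0.352, 0.749]
top [[445.1, 0.0, 316.6], [0.0, 445.1, 193.4], [0.0, 0.0, 1.0]] [[-0.013, -1.0, -0.006], [-0.998, 0.013, -0.064], [0.064, 0.005, -0.998]] [0.025, 0.557, 1.266]
```

View pics/top0.png

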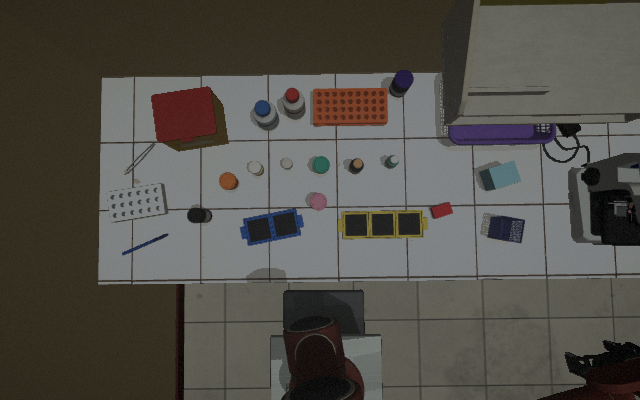

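View pics/scene0.png

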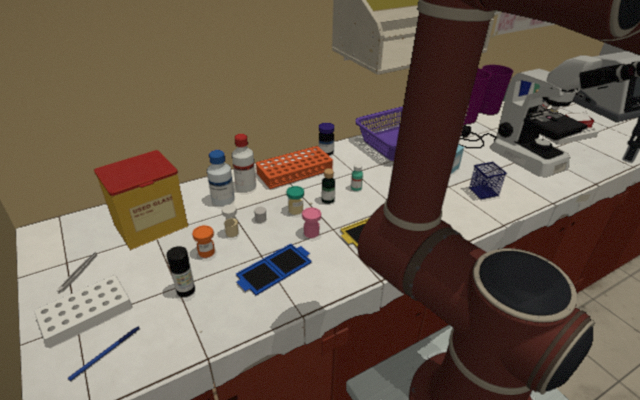

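Top view: tin (287,163), green-lid cup (321,165), tan-cap bottle (357,165), strip bottle (199,215) and carton (442,211). Turquoise bottle is at (392,161), jar at (256,168). Look-alikes are the orange (229,181) and pink (318,201) cups; only the (321,165) one has a green lid. The blue tray is at (272,227) and the yellow at (383,225). I'll confirm in enlarged crops.

Run:
```python
import cv2
i=cv2.imread("pics/top0.png")
for k,x in (("L",180),("R",310)):
    c=cv2.resize(i[140:255,x:x+155],None,fx=5,fy=5,interpolation=cv2.INTER_CUBIC)
    c=cv2.convertScaleAbs(c,alpha=1.5,beta=10)
    for g in range(0,155,10):
        cv2.putText(c,str(x+g),(g*5,8),0,.3,(0,0,255));cv2.line(c,(g*5,10),(g*5,16),(0,0,255))
    for g in range(10,115,10):
        cv2.putText(c,str(140+g),(0,g*5+3),0,.3,(0,0,255));cv2.line(c,(20,g*5),(26,g*5),(0,0,255))
    cv2.imwrite(f"pics/crop{k}.png",c)
```

```text
(no output)
```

View pics/cropL.png

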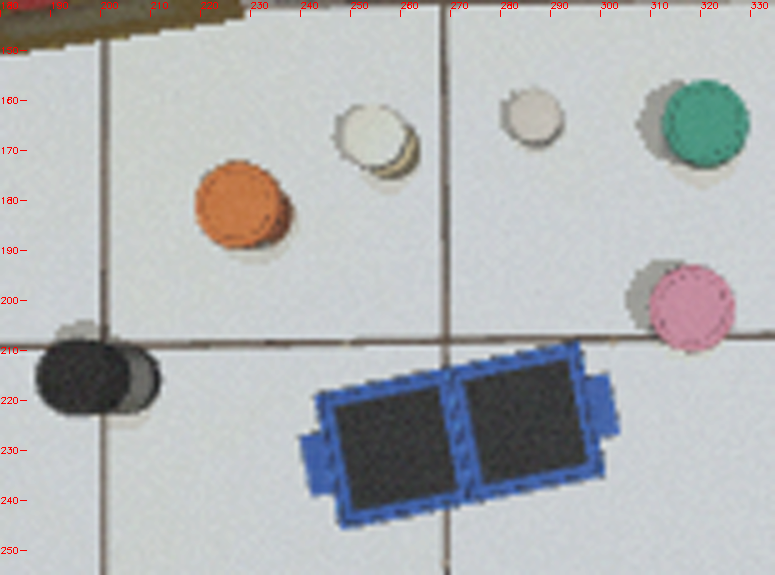

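View pics/cropR.png

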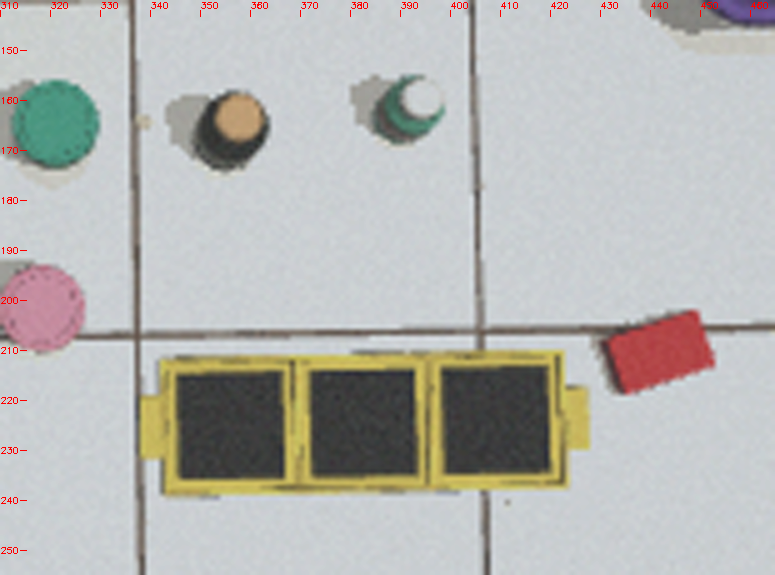

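Left crop: tin top (287,163), green lid (321,164.7), strip cap (195.2,215.2) and jar cap (254,167.4), with the blue tray corners readable. Right crop: tan cap (358,163.4), carton (442,210.2), turquoise cap (394.4,159.6) and the yellow tray corners. The listed things are confirmed, so I'll convert them to positions.

```bash
cat > h.py <<'E'
import numpy as np,pickle
def ray(d,u,v,z):
    r=d["R"].T@np.linalg.solve(d["mtx"],[u,v,1.]);c=-d["R"].T@d["t"]
    return c+r*(z-c[2])/r[2]
def proj(d,X):
    p=d["mtx"]@(d["R"]@np.asarray(X)+d["t"]);return p[:2]/p[2]
E
python3 - <<'E'
from h import *
d=pickle.load(open("top0.pkl","rb"))
L={"tin":(287,163,.033),"cup":(321,164.7,.066),"tan":(358,163.4,.098),"strip":(195.2,215.2,.114),"carton":(442,210.2,.02),"turq":(394.4,159.6,.078),"jar":(254,167.4,.079),"orange":(227.6,180.8,.066),"pink":(318.4,201.6,.066)}
for k,v in L.items():
    p=ray(d,*v);print(k,p.round(4),"r",np.hypot(p[0],p[1]).round(3))
def box(n,pts,ox,oy,z):
    P=np.array([ray(d,ox+x/5,140+y/5,z) for x,y in pts]);c=P.mean(0)
    e1=(P[1]-P[0]+P[2]-P[3])/2;e2=(P[3]-P[0]+P[2]-P[1])/2
    print(n,c.round(4),"sizes",np.linalg.norm(e1).round(4),np.linalg.norm(e2).round(4),"ang row",np.degrees(np.arctan2(-e1[1]*-1,e1[0])).round(1),np.degrees(np.arctan2(e2[1],e2[0])).round(1))
box("blue",[(315,393),(577,343),(606,477),(343,528)],180,0,.008)
box("yellow",[(162,360),(563,351),(568,487),(165,495)],310,0,.008)
box("carton",[(605,340),(697,310),(715,362),(622,393)],310,0,.02)
E
```

```text
tin [0.6446 0.1012 0.033 ] r 0.653
cup [0.6341 0.0041 0.066 ] r 0.634
tan [ 0.6322 -0.0962  0.098 ] r 0.639
strip [0.4972 0.3413 0.114 ] r 0.603
carton [ 0.504  -0.3413  0.02  ] r 0.609
turq [ 0.6439 -0.1985  0.078 ] r 0.674
jar [0.6275 0.1891 0.079 ] r 0.655
orange [0.5926 0.2647 0.066 ] r 0.649
pink [0.5313 0.0127 0.066 ] r 0.531
blue [0.4621 0.1479 0.008 ] sizes 0.1546 0.0795 ang row -79.9 -168.4
yellow [ 0.4648 -0.1727  0.008 ] sizes 0.2323 0.0782 ang row -89.5 -179.6
carton [ 0.5038 -0.3412  0.02  ] sizes 0.0561 0.0316 ang row -72.6 -163.3
```

carry_out(
  rows=[
    [0,0,-0.205,0.65,-0.264,0,-1],
    [0,0,-0.205,0.65,-0.264,0,-1],
    [0,0,-0.205,0.65,-0.264,0,-1],
    [0,0,-0.205,0.65,-0.264,0,-1],
    [0,0,-0.205,0.65,-0.264,0,-1],
  ],
  force=40,
)

```text
t: 0.6
tool_pos: [0.3407, -0.4678, 0.2308]
tool_rot: [-2.806, -1.409, -0.002]
contact_force: [0.4, -0.8, -0.4]
opening: 0.0853
grip_force: 0.0
```

```bash
cat >> h.py <<'E'
from scipy.spatial.transform import Rotation as Ro
def go(x,y,z,yaw):
    from station import get_obs
    o=get_obs();R=Ro.from_rotvec(o["tool_rot"])
    a=np.radians(yaw);T=Ro.from_matrix(np.array([[np.cos(a),np.sin(a),0],[np.sin(a),-np.cos(a),0],[0,0,-1]]).T.T)
    print("t",o["t"].round(2),"pos",o["tool_pos"].round(4),"turn",((R.inv()*T).as_rotvec()/np.pi).round(4),"shift",(R.inv().apply(np.array([x,y,z])-o["tool_pos"])/.3).round(4),"open",round(o["opening"],4),round(o["grip_force"],1))
E
python3 -c "
from h import *;go(.504,-.341,.15,107)"
```

```text
Traceback (most recent call last):
  File "h.py", line 12, in go
    print("t",o["t"].round(2),"pos",o["tool_pos"].round(4),"turn",((R.inv()*T).as_rotvec()/np.pi).round(4),"shift",(R.inv().apply(np.array([x,y,z])-o["tool_pos"])/.3).round(4),"open",round(o["opening"],4),round(o["grip_force"],1))
              ^^^^^^^^^^^^
AttributeError: 'float' object has no attribute 'round'
```

```bash
sed -i 's/o\["t"\].round(2)/round(o["t"],2)/; s/\.T\.T)/)/' h.py
python3 -c "
from h import *;go(.504,-.341,.15,107)"
```

```text
t 0.6 pos [ 0.3407 -0.4678  0.2308] turn [ 1.000e-04 -6.000e-04 -2.981e-01] shift [0.6637 0.1845 0.2703] open 0.0853 0.0
```

carry_out(
  rows=[
    [0,0,-0.298,0.664,0.1845,0.27,-1],
    [0,0,-0.298,0.664,0.1845,0.27,-1],
    [0,0,-0.298,0.664,0.1845,0.27,-1],
    [0,0,-0.298,0.664,0.1845,0.27,-1],
    [0,0,-0.298,0.664,0.1845,0.27,-1],
  ],
)

```text
t: 1.1
tool_pos: [0.503, -0.3428, 0.1474]
tool_rot: [-2.093, -2.338, -0.001]
contact_force: [1.0, 0.2, 0.1]
opening: 0.0852
grip_force: 0.0
```

carry_out(
  rows=[
    [0,0,-0.06,0,0,0,-1],
    [0,0,-0.06,0,0,0,-1],
  ],
)

```text
t: 1.3
tool_pos: [0.5019, -0.345, 0.1489]
tool_rot: [-1.87, -2.522, 0.0]
contact_force: [-0.6, -0.3, -0.2]
opening: 0.0854
grip_force: 0.0
```

Run:
```python
from h import *
from station import *
import cv2
d=get_image("wrist");pickle.dump(d,open("w1.pkl","wb"));cv2.imwrite("pics/w1.png",d["img"])
go(.504,-.341,.15,107)
print(proj(d,[.504,-.341,.02]))
```

```text
t 1.35 pos [ 0.5018 -0.3455  0.1493] turn [-0.0004 -0.0004 -0.0011] shift [ 0.0121  0.0114 -0.0023] open 0.0854 0.0
[322.72284398 194.78942282]
```

View pics/w1.png

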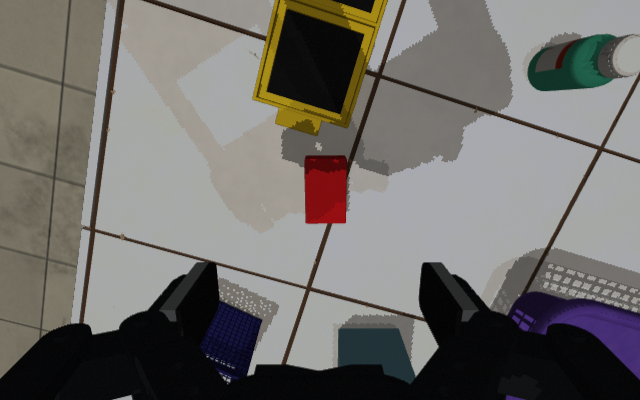

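Wrist view: the carton's top face is centred near (325,197), and its sides are parallel to the fingers. That agrees with the prediction (323,195).

Run:
```python
from h import *
d=pickle.load(open("w1.pkl","rb"))
print(ray(d,325.5,197,.02))
for p in [(306,171),(345,171),(346,223),(305,223)]: print(ray(d,*p,.02).round(4))
go(.504,-.342,.005,107)
```

```text
[ 0.50673265 -0.34212362  0.02      ]
[ 0.4853 -0.3261  0.02  ]
[ 0.5153 -0.3169  0.02  ]
[ 0.5299 -0.3586  0.02  ]
[ 0.497  -0.3687  0.02  ]
t 1.35 pos [ 0.5018 -0.3455  0.1493] turn [-0.0004 -0.0004 -0.0011] shift [0.0083 0.011  0.481 ] open 0.0854 0.0
```

carry_out(
  rows=[
    [0,0,0,0.01,0.016,0.15,-0.2],
    [0,0,0,0.01,0.016,0.3,-0.2],
    [0,0,0,0.01,0.016,0.4,-0.2],
    [0,0,0,0.01,0.016,0.481,-0.2],
    [0,0,0,0.01,0.016,0.481,-0.2],
  ],
)

```text
t: 1.85
tool_pos: [0.5024, -0.3394, 0.0011]
tool_rot: [-1.873, -2.511, -0.001]
contact_force: [-0.9, 0.8, -0.5]
opening: 0.0512
grip_force: 0.0
```

carry_out(
  rows=[
    [0,0,0,0,0,0,1],
    [0,0,0,0,0,0,1],
    [0,0,0,0,0,0,1],
    [0,0,0,0,0,0,1],
    [0,0,0,0,0,0,1],
  ],
)

```text
t: 2.35
tool_pos: [0.5063, -0.3418, 0.0071]
tool_rot: [1.875, 2.518, -0.0]
contact_force: [-0.3, -0.5, 1.3]
opening: 0.0326
grip_force: 45.2
```

carry_out(
  rows=[
    [0,0,0,0,0,0,1],
    [0,0,0,0,0,0,1],
    [0,0,0,0,0,0,1],
  ],
)

```text
t: 2.65
tool_pos: [0.5063, -0.3418, 0.0071]
tool_rot: [1.876, 2.519, -0.0]
contact_force: [-1.0, 0.1, 5.1]
opening: 0.0327
grip_force: 45.7
```

carry_out(
  rows=[
    [0,0,0,0,0,-0.1,1],
    [0,0,0,0,0,-0.2,1],
    [0,0,0,0,0,-0.2,1],
  ],
)

```text
t: 2.95
tool_pos: [0.5083, -0.3435, 0.0707]
tool_rot: [1.871, 2.513, -0.001]
contact_force: [1.1, 0.4, 0.1]
opening: 0.0326
grip_force: 45.0
```

```bash
python3 -c "
from h import *;go(.4655,-.2497,.065,90)"
```

```text
t 2.95 pos [ 0.5083 -0.3435  0.0707] turn [0.0018 0.002  0.0925] shift [ 0.3405 -0.0473  0.0165] open 0.0326 45.0
```

carry_out(
  rows=[
    [0,0,0.0925,0.34,-0.047,0.0,1],
    [0,0,0.0925,0.34,-0.047,0.0,1],
    [0,0,0.0925,0.34,-0.047,0.0,1],
    [0,0,0.0925,0.34,-0.047,0.0,1],
    [0,0,0.0925,0.34,-0.047,0.0,1],
  ],
)

```text
t: 3.45
tool_pos: [0.4635, -0.2483, 0.0661]
tool_rot: [2.22, 2.221, -0.0]
contact_force: [0.2, -0.7, -0.7]
opening: 0.0329
grip_force: 45.0
```

carry_out(
  rows=[
    [0,0,0,0,0,0,1],
    [0,0,0,0,0,0,1],
  ],
)

```text
t: 3.65
tool_pos: [0.4637, -0.2488, 0.0664]
tool_rot: [2.222, 2.22, 0.0]
contact_force: [0.8, -0.3, 0.1]
opening: 0.0326
grip_force: 45.0
```

Run:
```python
from h import *
from station import *
import cv2
d=get_image("wrist");pickle.dump(d,open("w2.pkl","wb"))
e=get_image("scene")["img"]
p=proj(get_image("scene"),[.4655,-.25,.05]);print(p)
cv2.imwrite("pics/w2.png",d["img"])
go(.4655,-.2497,.012,90)
print(get_obs()["contact_force"])
print([proj(d,[x,y,.008]).round(0).tolist() for x in(.4245,.5055) for y in (-.2897,-.21)])
```

```text
[413.57698404 200.75483606]
t 3.8 pos [ 0.4634 -0.2483  0.0661] turn [ 0.0001  0.     -0.0002] shift [-0.0047  0.0071  0.1804] open 0.0327 45.0
[ 0.05840844  0.04258773 -0.05529093]
[[259.0, 286.0], [253.0, 166.0], [383.0, 286.0], [390.0, 166.0]]
```

View pics/w2.png

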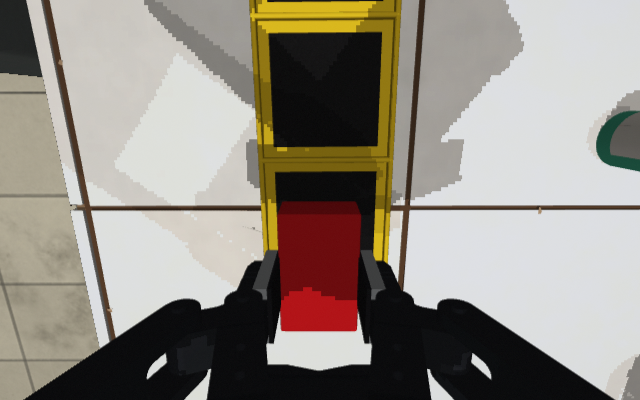

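Wrist view: the carton is held level over the yellow end bay, and the bay rims at cols 262–388 match the prediction. I'll lower it.

carry_out(
  rows=[
    [0,0,0,-0.004,0.009,0.1,1],
    [0,0,0,-0.004,0.009,0.15,1],
    [0,0,0,-0.004,0.009,0.172,1],
    [0,0,0,-0.004,0.009,0.184,1],
    [0,0,0,-0.004,0.009,0.184,1],
  ],
)

```text
t: 4.3
tool_pos: [0.4659, -0.249, 0.011]
tool_rot: [-2.221, -2.221, 0.0]
contact_force: [0.5, -0.6, 0.3]
opening: 0.033
grip_force: 45.0
```

carry_out(
  rows=[
    [0,0,0,0,0,0,0],
    [0,0,0,0,0,0,-0.2],
    [0,0,0,0,0,0,-0.2],
  ],
)

```text
t: 4.6
tool_pos: [0.4661, -0.2491, 0.0114]
tool_rot: [2.221, 2.221, 0.0]
contact_force: [-0.8, 0.8, 0.4]
opening: 0.0515
grip_force: 0.0
```

carry_out(
  rows=[
    [0,0,0,0,0,-0.1,-0.3],
    [0,0,0,0,0,-0.25,-0.3],
    [0,0,0,0,0,-0.4,-0.3],
    [0,0,0,0,0,-0.55,-0.3],
    [0,0,0,0,0,-0.65,-0.3],
  ],
)

```text
t: 5.1
tool_pos: [0.4667, -0.2496, 0.2103]
tool_rot: [2.218, 2.218, 0.001]
contact_force: [1.3, -0.0, -0.1]
opening: 0.0557
grip_force: 0.0
```

Run:
```python
from h import *
from station import *
import cv2
d=get_image("wrist");e=get_image("top")
pickle.dump(d,open("w3.pkl","wb"))
cv2.imwrite("pics/w3.png",d["img"])
go(.6446,.1012,.2,90)
```

```text
t 5.2 pos [ 0.4684 -0.2508  0.2128] turn [0.003  0.0022 0.    ] shift [1.1736 0.5869 0.04  ] open 0.0559 0.0
```

View pics/w3.png

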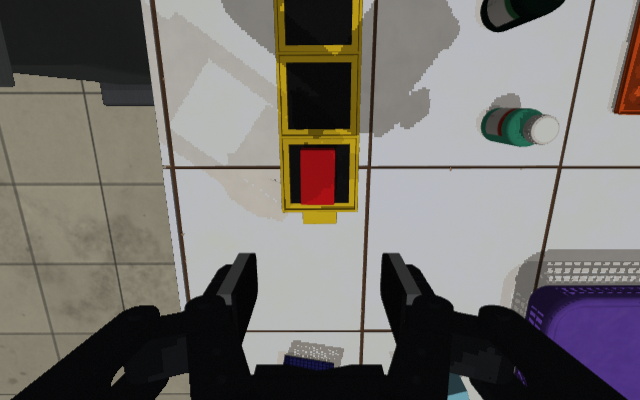

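The carton lies flat and centred in the end bay. Next is the tan-cap bottle.

carry_out(
  rows=[
    [0,0,0,0.515,0.547,0.0,-0.6],
    [0,0,0,0.515,0.547,0,-0.6],
    [0,0,0,0.515,0.547,0,-0.6],
    [0,0,0,0.515,0.547,0,-0.6],
    [0,0,0,0.515,0.547,0,-0.6],
  ],
)

```text
t: 5.7
tool_pos: [0.6313, -0.0914, 0.2044]
tool_rot: [-2.217, -2.223, -0.0]
contact_force: [-1.1, -1.0, 0.6]
opening: 0.0683
grip_force: 0.0
```

carry_out(
  rows=[
    [0,0,0,0,0,0,-0.6],
    [0,0,0,0,0,0,-0.6],
  ],
)

```text
t: 5.9
tool_pos: [0.6293, -0.0941, 0.2045]
tool_rot: [-2.219, -2.221, 0.002]
contact_force: [0.3, -0.3, 0.4]
opening: 0.0679
grip_force: 0.0
```

Run:
```python
from h import *
from station import *
import cv2
d=get_image("wrist");pickle.dump(d,open("w4.pkl","wb"))
cv2.imwrite("pics/w4.png",d["img"])
go(.6322,-.0962,.034,90)
for p in [(.6322,-.0962,.098),(.6341,.0041,.066),(.6446,.1012,.033)]: print(proj(d,p).round(1))
```

```text
t 5.95 pos [ 0.629  -0.0947  0.2048] turn [-0.0006 -0.     -0.0001] shift [-0.0049  0.0116  0.5692] open 0.0683 0.0
[323.3 208.6]
[326.1  71.6]
[339.8 -57.3]
```

View pics/w4.png

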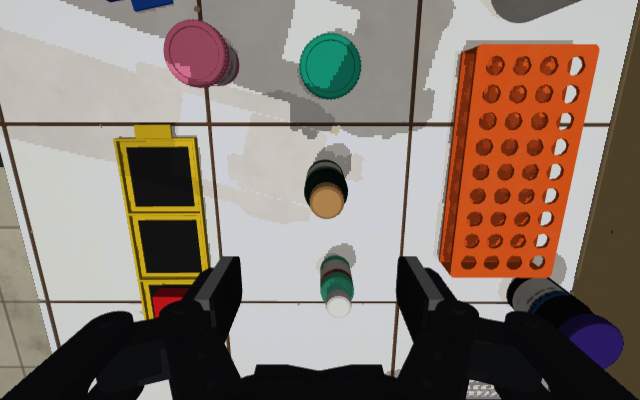

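Wrist view: tan cap at (326,201), green lid (330,66), turquoise cap (338,307) and orange rack right at cols 445 and up.

Run:
```python
from h import *
d=pickle.load(open("w4.pkl","rb"))
print(d["mtx"][0,0],(-d["R"].T@d["t"]).round(3))
for n,p in {"tan":(326,201,.098),"cup":(330,66,.066),"turq":(338.5,307,.078),"pink":(196,53,.066)}.items(): print(n,ray(d,*p).round(4))
P=[ray(d,*p,.008) for p in [(115,140),(198,138)]];print(P)
```

```text
341.23524091433507 [ 0.629 -0.021  0.347]
tan [ 0.6342 -0.0902  0.098 ]
cup [0.6371 0.0081 0.066 ]
turq [ 0.6466 -0.1944  0.078 ]
pink [0.5354 0.0171 0.066 ]
[array([ 0.42866819, -0.053636  ,  0.008     ]), array([ 0.51031569, -0.05153475,  0.008     ])]
```

carry_out(
  rows=[
    [0,0,0,0.006,0.013,0.14,-0.6],
    [0,0,0,0.006,0.013,0.28,-0.6],
    [0,0,0,0.006,0.013,0.42,-0.6],
    [0,0,0,0.006,0.013,0.52,-0.6],
    [0,0,0,0.006,0.013,0.569,-0.6],
  ],
)

```text
t: 6.45
tool_pos: [0.6303, -0.0933, 0.0311]
tool_rot: [-2.22, -2.215, 0.005]
contact_force: [-0.1, -0.7, 0.1]
opening: 0.0681
grip_force: 0.0
```

carry_out(
  rows=[
    [0,0,0,0,0,0,0],
    [0,0,0,0,0,0,0.2],
    [0,0,0,0,0,0,1],
    [0,0,0,0,0,0,1],
    [0,0,0,0,0,0,1],
  ],
)

```text
t: 6.95
tool_pos: [0.6351, -0.093, 0.0372]
tool_rot: [2.219, 2.219, 0.002]
contact_force: [0.0, 0.1, 4.0]
opening: 0.037
grip_force: 40.5
```

carry_out(
  rows=[
    [0,0,0,0,0,0,1],
    [0,0,0,0,0,0,1],
  ],
)

```text
t: 7.15
tool_pos: [0.6351, -0.093, 0.0372]
tool_rot: [2.219, 2.22, 0.002]
contact_force: [-0.0, -0.5, 5.9]
opening: 0.0371
grip_force: 40.8
```

carry_out(
  rows=[
    [0,0,0,0,0,-0.1,1],
    [0,0,0,0,0,-0.2,1],
    [0,0,0,0,0,-0.2,1],
    [0,0,0,0,0,-0.2,1],
  ],
)

```text
t: 7.55
tool_pos: [0.6341, -0.0926, 0.0956]
tool_rot: [2.221, 2.221, 0.001]
contact_force: [0.4, -0.9, -0.8]
opening: 0.0366
grip_force: 40.3
```

```bash
python3 -c "
from h import *;go(.466,-.1725,.097,90)"
```

```text
t 7.55 pos [ 0.6341 -0.0926  0.0956] turn [0.0004 0.0001 0.    ] shift [-0.2663 -0.5603 -0.0052] open 0.0366 40.3
```

carry_out(
  rows=[
    [0,0,0,-0.065,-0.138,0,1],
    [0,0,0,-0.13,-0.277,0,1],
    [0,0,0,-0.195,-0.415,0,1],
    [0,0,0,-0.261,-0.553,0,1],
    [0,0,0,-0.261,-0.553,0,1],
  ],
)

```text
t: 8.05
tool_pos: [0.4619, -0.1709, 0.0912]
tool_rot: [-2.221, -2.212, 0.005]
contact_force: [0.9, 0.5, -1.1]
opening: 0.0372
grip_force: 40.7
```

carry_out(
  rows=[
    [0,0,0,0,0,0,1],
    [0,0,0,0,0,0,1],
    [0,0,0,0,0,0,1],
  ],
)

```text
t: 8.35
tool_pos: [0.4686, -0.1705, 0.0949]
tool_rot: [-2.22, -2.222, -0.0]
contact_force: [0.1, 0.5, -0.2]
opening: 0.0369
grip_force: 40.7
```

Run:
```python
from h import *
from station import *
import cv2
d=get_image("wrist");cv2.imwrite("pics/w5.png",d["img"])
go(.468,-.171,.041,90)
```

```text
t 8.4 pos [ 0.4686 -0.1705  0.095 ] turn [-0.     -0.0001  0.0004] shift [-0.0017 -0.0021  0.18  ] open 0.0366 40.7
```

View pics/w5.png

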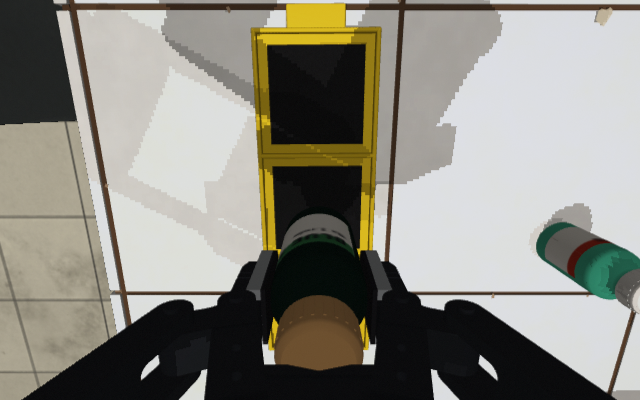

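Bottle held upright at col 318, with tray edges at 265 and 372, so it is centred. I'll lower it.

carry_out(
  rows=[
    [0,0,0,0,0,0.1,1],
    [0,0,0,0,0,0.15,1],
    [0,0,0,0,0,0.168,1],
    [0,0,0,0,0,0.18,1],
    [0,0,0,0,0,0.18,1],
  ],
)

```text
t: 8.9
tool_pos: [0.4684, -0.1709, 0.0414]
tool_rot: [2.221, 2.222, 0.0]
contact_force: [-0.7, -0.2, -0.5]
opening: 0.0371
grip_force: 40.7
```

carry_out(
  rows=[
    [0,0,0,0,0,0,1],
    [0,0,0,0,0,0,0.1],
    [0,0,0,0,0,0,-0.3],
    [0,0,0,0,0,0,-0.6],
    [0,0,0,0,0,0,-0.6],
  ],
)

```text
t: 9.4
tool_pos: [0.468, -0.171, 0.0414]
tool_rot: [2.221, 2.221, 0.0]
contact_force: [-0.2, 0.5, 0.4]
opening: 0.0677
grip_force: 0.0
```

carry_out(
  rows=[
    [0,0,0,0,0,-0.1,-0.6],
    [0,0,0,0,0,-0.25,-0.6],
    [0,0,0,0,0,-0.4,-0.6],
    [0,0,0,0,0,-0.5,-0.6],
    [0,0,0,0,0,-0.5,-0.6],
  ],
)

```text
t: 9.9
tool_pos: [0.4708, -0.1725, 0.1976]
tool_rot: [2.214, 2.214, 0.005]
contact_force: [0.0, -0.5, 0.6]
opening: 0.0684
grip_force: 0.0
```

```bash
python3 -c "
from h import *;go(.648,.105,.19,90)"
```

```text
t 9.9 pos [ 0.4708 -0.1725  0.1976] turn [0.0032 0.0017 0.    ] shift [0.925  0.5904 0.0263] open 0.0684 0.0
```

Now the tin, at wrist-corrected (0.648, 0.105); two calls, at z ≈ 0.19, well above everything.

carry_out(
  rows=[
    [0,0,0,0.6,0.38,0,-0.6],
    [0,0,0,0.6,0.38,0,-0.6],
    [0,0,0,0.6,0.38,0,-0.6],
    [0,0,0,0.6,0.38,0,-0.6],
    [0,0,0,0.6,0.38,0,-0.6],
  ],
)

```text
t: 10.4
tool_pos: [0.5828, 0.0129, 0.1897]
tool_rot: [-2.216, -2.225, -0.0]
contact_force: [0.3, 0.3, 0.7]
opening: 0.0684
grip_force: 0.0
```

carry_out(
  rows=[
    [0,0,0,0.325,0.21,0,-0.6],
    [0,0,0,0.325,0.21,0,-0.6],
    [0,0,0,0.325,0.21,0,-0.6],
    [0,0,0,0.325,0.21,0,-0.6],
    [0,0,0,0.325,0.21,0,-0.6],
  ],
)

```text
t: 10.9
tool_pos: [0.6441, 0.1057, 0.1901]
tool_rot: [-2.221, -2.221, 0.003]
contact_force: [0.6, 0.4, -0.3]
opening: 0.0685
grip_force: 0.0
```

Run:
```python
from h import *
from station import *
import cv2
d=get_image("wrist");pickle.dump(d,open("w6.pkl","wb"))
cv2.imwrite("pics/w6.png",d["img"])
go(.648,.105,.007,90)
for p in [(.648,.105,.033),(.631,.193,.079)]: print(proj(d,p).round(1))
```

```text
t 10.95 pos [0.6441 0.1052 0.1904] turn [-0.0005  0.0002 -0.0004] shift [-3.000e-04  1.400e-02  6.115e-01] open 0.0683 0.0
[323.8 190.6]
[300.9  84.1]
```

View pics/w6.png

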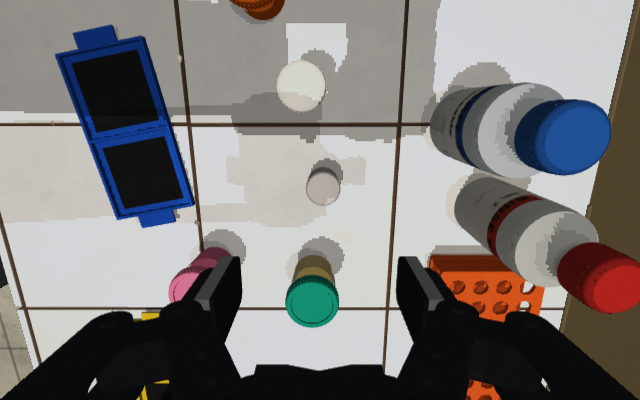

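Wrist view: tin top at (323,188), matching the prediction. Jar cap at (301,86), green lid (312,303). The blue tray's rim corners are at (57,53), (145,37), (193,206) and (118,220). Taking the tin.

carry_out(
  rows=[
    [0,0,0,0.002,0.014,0.15,-0.4],
    [0,0,0,0.002,0.014,0.3,-0.4],
    [0,0,0,0.002,0.014,0.45,-0.4],
    [0,0,0,0.002,0.014,0.56,-0.4],
    [0,0,0,0.002,0.014,0.61,-0.4],
  ],
)

```text
t: 11.45
tool_pos: [0.6454, 0.1052, 0.0038]
tool_rot: [-2.221, -2.216, 0.009]
contact_force: [-0.2, -0.4, 0.3]
opening: 0.0599
grip_force: 0.0
```

carry_out(
  rows=[
    [0,0,0,0,0,0,0],
    [0,0,0,0,0,0,0.2],
    [0,0,0,0,0,0,1],
    [0,0,0,0,0,0,1],
    [0,0,0,0,0,0,1],
  ],
)

```text
t: 11.95
tool_pos: [0.6509, 0.1072, 0.0108]
tool_rot: [2.219, 2.219, 0.005]
contact_force: [-0.4, 0.3, 6.0]
opening: 0.0303
grip_force: 40.3
```

carry_out(
  rows=[
    [0,0,0,0,0,0,1],
    [0,0,0,0,0,0,1],
  ],
)

```text
t: 12.15
tool_pos: [0.6509, 0.1072, 0.0108]
tool_rot: [2.219, 2.22, 0.004]
contact_force: [-0.9, -1.4, 6.8]
opening: 0.0302
grip_force: 40.3
```

carry_out(
  rows=[
    [0,0,0,0,0,-0.1,1],
    [0,0,0,0,0,-0.25,1],
    [0,0,0,0,0,-0.4,1],
    [0,0,0,0,0,-0.4,1],
    [0,0,0,0,0,-0.4,1],
  ],
)

```text
t: 12.65
tool_pos: [0.6503, 0.1074, 0.1306]
tool_rot: [2.219, 2.22, 0.005]
contact_force: [0.4, -0.0, -1.0]
opening: 0.0305
grip_force: 39.8
```

Run:
```python
from h import *
d=pickle.load(open("w6.pkl","rb"))
P=np.array([ray(d,*p,.008) for p in [(57,53),(145,37),(193,206),(118,220)]]);print(P.round(4),P.mean(0).round(4))
print(np.linalg.norm(P[0]-P[1]),np.linalg.norm(P[1]-P[2]),np.linalg.norm(P[0]-P[3]))
print("cup",ray(d,312,303,.066),"jar",ray(d,301,86,.079))
go(.468,-.094,.127,90)
```

```text
[[0.4137 0.2227 0.008 ]
 [0.4928 0.2355 0.008 ]
 [0.5187 0.083  0.008 ]
 [0.4418 0.0683 0.008 ]] [0.4668 0.1524 0.008 ]
0.08011750031802134 0.15464674167509845 0.15698336666695928
cup [0.63757054 0.01056475 0.066     ] jar [0.63102444 0.19174113 0.079     ]
t 12.65 pos [0.6503 0.1074 0.1306] turn [ 0.0014 -0.0001  0.0001] shift [-0.6714 -0.6078  0.0093] open 0.0305 39.8
```

carry_out(
  rows=[
    [0,0,0,-0.11,-0.1,0,1],
    [0,0,0,-0.22,-0.2,0,1],
    [0,0,0,-0.33,-0.3,0,1],
    [0,0,0,-0.44,-0.4,0,1],
    [0,0,0,-0.5,-0.45,0,1],
  ],
)

```text
t: 13.15
tool_pos: [0.5104, -0.044, 0.1253]
tool_rot: [-2.22, -2.217, 0.005]
contact_force: [0.4, 0.0, -0.5]
opening: 0.0302
grip_force: 39.9
```

carry_out(
  rows=[
    [0,0,0,-0.1,-0.09,0,1],
    [0,0,0,-0.168,-0.158,0,1],
    [0,0,0,-0.168,-0.158,0,1],
    [0,0,0,-0.168,-0.158,0,1],
    [0,0,0,-0.168,-0.158,0,1],
  ],
)

```text
t: 13.65
tool_pos: [0.4666, -0.0925, 0.1273]
tool_rot: [-2.22, -2.221, 0.0]
contact_force: [0.3, 0.5, 0.2]
opening: 0.0301
grip_force: 39.9
```

Run:
```python
from h import *
from station import *
import cv2
d=get_image("wrist");cv2.imwrite("pics/w7.png",d["img"])
go(.468,-.093,.0145,90)
```

```text
t 13.7 pos [ 0.4668 -0.0925  0.1275] turn [-0.0003 -0.0002  0.0003] shift [-0.002   0.0042  0.3767] open 0.0303 39.9
```

View pics/w7.png

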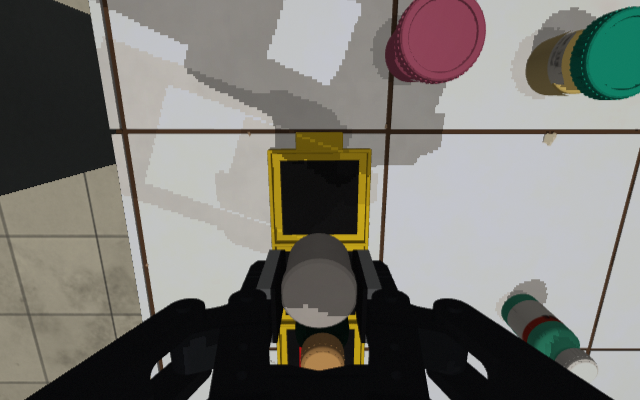

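Tin held at col 319, in line with the tray's centre at col 320; the empty bay lies below and ahead because the camera is oblique. I'll lower it.

carry_out(
  rows=[
    [0,0,0,-0.002,0.004,0.13,1],
    [0,0,0,-0.002,0.004,0.25,1],
    [0,0,0,-0.002,0.004,0.33,1],
    [0,0,0,-0.002,0.004,0.365,1],
    [0,0,0,-0.002,0.004,0.376,1],
  ],
)

```text
t: 14.2
tool_pos: [0.4673, -0.093, 0.014]
tool_rot: [-2.219, -2.221, 0.002]
contact_force: [0.2, 0.7, 0.2]
opening: 0.0302
grip_force: 39.9
```

carry_out(
  rows=[
    [0,0,0,0,0,0,1],
    [0,0,0,0,0,0,1],
    [0,0,0,0,0,0,0.1],
    [0,0,0,0,0,0,-0.2],
    [0,0,0,0,0,0,-0.2],
  ],
)

```text
t: 14.7
tool_pos: [0.4684, -0.094, 0.0161]
tool_rot: [2.221, 2.22, 0.001]
contact_force: [-0.3, 0.1, -0.4]
opening: 0.051
grip_force: 0.0
```

carry_out(
  rows=[
    [0,0,0,0,0,-0.1,-0.6],
    [0,0,0,0,0,-0.25,-0.6],
    [0,0,0,0,0,-0.4,-0.6],
    [0,0,0,0,0,-0.5,-0.6],
    [0,0,0,0,0,-0.5,-0.6],
  ],
)

```text
t: 15.2
tool_pos: [0.4712, -0.095, 0.1718]
tool_rot: [2.214, 2.214, 0.008]
contact_force: [0.8, -0.8, 0.7]
opening: 0.0684
grip_force: 0.0
```

```bash
python3 -c "
from h import *;go(.6375,.009,.16,90)"
```

```text
t 15.2 pos [ 0.4712 -0.095   0.1718] turn [ 0.0035  0.0013 -0.    ] shift [0.3469 0.5539 0.044 ] open 0.0684 0.0
```

carry_out(
  rows=[
    [0,0,0,0.347,0.554,0,-0.8],
    [0,0,0,0.347,0.554,0,-0.8],
    [0,0,0,0.347,0.554,0,-0.8],
    [0,0,0,0.347,0.554,0,-0.8],
    [0,0,0,0.347,0.554,0,-0.8],
  ],
)

```text
t: 15.7
tool_pos: [0.6364, 0.013, 0.1627]
tool_rot: [-2.216, -2.223, 0.001]
contact_force: [-0.9, 0.2, -1.2]
opening: 0.0772
grip_force: 0.0
```

carry_out(
  rows=[
    [0,0,0,0,0,0,-0.8],
    [0,0,0,0,0,0,-0.8],
    [0,0,0,0,0,0,-0.8],
  ],
)

```text
t: 16.0
tool_pos: [0.6332, 0.0096, 0.1653]
tool_rot: [-2.223, -2.22, 0.0]
contact_force: [-0.0, -0.9, -0.2]
opening: 0.0771
grip_force: 0.0
```

```bash
python3 -c "
from h import *;go(.6375,.009,.028,90)"
```

```text
t 16.0 pos [0.6332 0.0096 0.1653] turn [-0.0001  0.     -0.0004] shift [-0.002   0.0146  0.4576] open 0.0771 0.0
```

carry_out(
  rows=[
    [0,0,0,-0.002,0.014,0.12,-0.8],
    [0,0,0,-0.002,0.014,0.24,-0.8],
    [0,0,0,-0.002,0.014,0.36,-0.8],
    [0,0,0,-0.002,0.014,0.43,-0.8],
    [0,0,0,-0.002,0.014,0.457,-0.8],
  ],
)

```text
t: 16.5
tool_pos: [0.6355, 0.0092, 0.0254]
tool_rot: [-2.22, -2.217, 0.005]
contact_force: [-0.1, -0.3, 0.5]
opening: 0.0767
grip_force: 0.0
```

carry_out(
  rows=[
    [0,0,0,0,0,0,-0.2],
    [0,0,0,0,0,0,0.0],
    [0,0,0,0,0,0,1],
    [0,0,0,0,0,0,1],
    [0,0,0,0,0,0,1],
  ],
)

```text
t: 17.0
tool_pos: [0.6399, 0.0095, 0.0306]
tool_rot: [2.219, 2.219, 0.003]
contact_force: [-0.5, -0.3, 5.7]
opening: 0.0438
grip_force: 41.1
```

carry_out(
  rows=[
    [0,0,0,0,0,0,1],
    [0,0,0,0,0,0,1],
  ],
)

```text
t: 17.2
tool_pos: [0.6399, 0.0095, 0.0306]
tool_rot: [2.219, 2.219, 0.003]
contact_force: [-0.0, -0.9, 6.7]
opening: 0.0439
grip_force: 41.1
```

carry_out(
  rows=[
    [0,0,0,0,0,-0.1,1],
    [0,0,0,0,0,-0.25,1],
    [0,0,0,0,0,-0.4,1],
    [0,0,0,0,0,-0.4,1],
    [0,0,0,0,0,-0.4,1],
  ],
)

```text
t: 17.7
tool_pos: [0.6393, 0.0097, 0.1504]
tool_rot: [2.219, 2.219, 0.004]
contact_force: [0.4, -0.1, -1.1]
opening: 0.0439
grip_force: 41.0
```

```bash
python3 -c "
from h import *;go(.472,.113,.15,90)"
```

```text
t 17.7 pos [0.6393 0.0097 0.1504] turn [0.0012 0.0001 0.    ] shift [ 0.3444 -0.5578 -0.0009] open 0.0439 41.0
```

carry_out(
  rows=[
    [0,0,0,0.085,-0.138,0,1],
    [0,0,0,0.17,-0.276,0,1],
    [0,0,0,0.26,-0.42,0,1],
    [0,0,0,0.346,-0.554,0,1],
    [0,0,0,0.346,-0.554,0,1],
  ],
)

```text
t: 18.2
tool_pos: [0.4656, 0.1156, 0.144]
tool_rot: [-2.213, -2.221, 0.009]
contact_force: [0.0, -0.2, -0.9]
opening: 0.0438
grip_force: 41.2
```

carry_out(
  rows=[
    [0,0,0,0,0,0,1],
    [0,0,0,0,0,0,1],
    [0,0,0,0,0,0,1],
  ],
)

```text
t: 18.5
tool_pos: [0.4729, 0.1129, 0.148]
tool_rot: [-2.223, -2.22, 0.001]
contact_force: [-0.8, 0.5, -0.3]
opening: 0.0443
grip_force: 41.2
```

Run:
```python
from h import *
from station import *
import cv2
d=get_image("wrist");cv2.imwrite("pics/w8.png",d["img"]);pickle.dump(d,open("w8.pkl","wb"))
go(.473,.1135,.0342,90)
a=np.array([-.174,.985]);b=np.array([.985,.174]);c=np.array([.4665,.1515])
for s in(-1,1):
  for t in (-1,1): print(proj(d,[*(c+s*.0785*a+t*.04*b),.008]).round(0))
```

```text
t 18.55 pos [0.473  0.1129 0.1481] turn [-0.0001  0.     -0.0004] shift [2.000e-03 2.000e-04 3.798e-01] open 0.0441 41.2
[283. 244.]
[372. 230.]
[241.  57.]
[345.  37.]
```

View pics/w8.png

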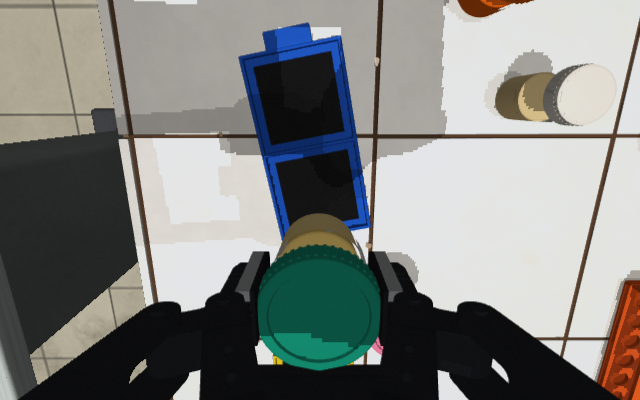

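Predicted tray corners (241,57), (345,37) and (372,230) match the seen ones within 3 px, and the cup is held upright. I'll lower it.

carry_out(
  rows=[
    [0,0,0,0.002,-0.002,0.13,1],
    [0,0,0,0.002,-0.002,0.25,1],
    [0,0,0,0.002,-0.002,0.33,1],
    [0,0,0,0.002,-0.002,0.365,1],
    [0,0,0,0.002,-0.002,0.379,1],
  ],
)

```text
t: 19.05
tool_pos: [0.4708, 0.1136, 0.0337]
tool_rot: [-2.221, -2.219, 0.005]
contact_force: [-9.7, -1.5, 17.5]
opening: 0.0443
grip_force: 42.5
```

carry_out(
  rows=[
    [0,0,0,0,0,0,1],
    [0,0,0,0,0,0,1],
    [0,0,0,0,0,0,-0.2],
    [0,0,0,0,0,0,-0.6],
    [0,0,0,0,0,0,-0.6],
  ],
)

```text
t: 19.55
tool_pos: [0.472, 0.1142, 0.0352]
tool_rot: [2.221, 2.221, 0.002]
contact_force: [-0.9, -0.0, 0.4]
opening: 0.0687
grip_force: 0.0
```

carry_out(
  rows=[
    [0,0,0,0,0,-0.1,-0.6],
    [0,0,0,0,0,-0.25,-0.6],
    [0,0,0,0,0,-0.4,-0.6],
    [0,0,0,0,0,-0.55,-0.6],
    [0,0,0,0,0,-0.55,-0.6],
  ],
)

```text
t: 20.05
tool_pos: [0.4757, 0.1146, 0.2082]
tool_rot: [2.214, 2.215, 0.018]
contact_force: [1.1, -0.5, 0.1]
opening: 0.0683
grip_force: 0.0
```

```bash
python3 -c "
from h import *;go(.5,.346,.215,90)"
```

```text
t 20.05 pos [0.4757 0.1146 0.2082] turn [ 0.0047 -0.0004  0.    ] shift [ 0.7715  0.0814 -0.0204] open 0.0683 0.0
```

carry_out(
  rows=[
    [0,0,0,0.771,0.08,-0.04,-0.6],
    [0,0,0,0.771,0.08,-0.04,-0.6],
    [0,0,0,0.771,0.08,-0.04,-0.6],
    [0,0,0,0.771,0.08,-0.04,-0.6],
    [0,0,0,0.771,0.08,-0.04,-0.6],
  ],
)

```text
t: 20.55
tool_pos: [0.495, 0.3483, 0.2109]
tool_rot: [-2.219, -2.223, 0.0]
contact_force: [0.5, -0.7, 0.4]
opening: 0.0685
grip_force: 0.0
```

carry_out(
  rows=[
    [0,0,0,0,0,0,-0.6],
    [0,0,0,0,0,0,-0.6],
    [0,0,0,0,0,0,-0.6],
  ],
)

```text
t: 20.85
tool_pos: [0.4952, 0.3445, 0.2108]
tool_rot: [-2.222, -2.221, 0.002]
contact_force: [-0.9, 0.1, 0.2]
opening: 0.0686
grip_force: 0.0
```

Run:
```python
from h import *
from station import *
import cv2
d=get_image("wrist");pickle.dump(d,open("w9.pkl","wb"));cv2.imwrite("pics/w9.png",d["img"])
go(.5,.345,.058,90)
p=proj(d,[.5,.345,.114]);print(p)
for q in [(.521,.345,.114),(.479,.345,.114),(.5,.3655,.114),(.5,.3245,.114)]:print(proj(d,q).round(0))
```

```text
t 20.9 pos [0.4954 0.3443 0.2111] turn [-0.0002  0.0002 -0.0004] shift [0.0028 0.0156 0.5102] open 0.0686 0.0
[325.83549233 208.78642197]
[355. 209.]
[297. 209.]
[326. 181.]
[326. 235.]
```

View pics/w9.png

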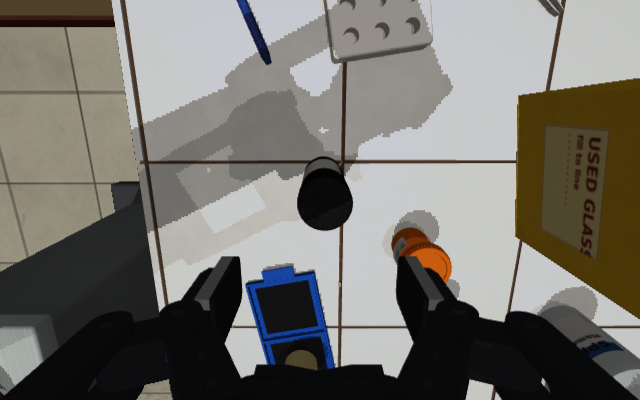

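Strip cap at (325,203), about 4 mm farther in y than planned; the cup stands in its blue bay. Grasping.

carry_out(
  rows=[
    [0,0,0,0.012,0.015,0.13,-0.6],
    [0,0,0,0.012,0.015,0.26,-0.6],
    [0,0,0,0.012,0.015,0.39,-0.6],
    [0,0,0,0.012,0.015,0.48,-0.6],
    [0,0,0,0.012,0.015,0.51,-0.6],
  ],
)

```text
t: 21.4
tool_pos: [0.4977, 0.3464, 0.0545]
tool_rot: [-2.222, -2.218, 0.01]
contact_force: [-0.1, 0.0, 0.7]
opening: 0.0681
grip_force: 0.0
```

carry_out(
  rows=[
    [0,0,0,0,0,0,0],
    [0,0,0,0,0,0,0.1],
    [0,0,0,0,0,0,1],
    [0,0,0,0,0,0,1],
    [0,0,0,0,0,0,1],
  ],
)

```text
t: 21.9
tool_pos: [0.5011, 0.3496, 0.0604]
tool_rot: [2.221, 2.221, 0.005]
contact_force: [0.4, -0.1, 3.4]
opening: 0.0397
grip_force: 41.0
```

carry_out(
  rows=[
    [0,0,0,0,0,0,1],
    [0,0,0,0,0,0,1],
  ],
)

```text
t: 22.1
tool_pos: [0.5011, 0.3496, 0.0603]
tool_rot: [2.221, 2.221, 0.004]
contact_force: [0.6, -1.0, 6.5]
opening: 0.0396
grip_force: 41.0
```

carry_out(
  rows=[
    [0,0,0,0,0,-0.1,1],
    [0,0,0,0,0,-0.2,1],
    [0,0,0,0,0,-0.2,1],
    [0,0,0,0,0,-0.2,1],
  ],
)

```text
t: 22.5
tool_pos: [0.5002, 0.3492, 0.1189]
tool_rot: [2.221, 2.221, 0.002]
contact_force: [-0.4, 0.2, -1.4]
opening: 0.0401
grip_force: 40.8
```

```bash
python3 -c "
from h import *;go(.46,.1895,.12,90)"
```

```text
t 22.5 pos [0.5002 0.3492 0.1189] turn [ 0.0003 -0.0002  0.    ] shift [-0.5323 -0.134  -0.004 ] open 0.0401 40.8
```

carry_out(
  rows=[
    [0,0,0,-0.13,-0.033,0,1],
    [0,0,0,-0.26,-0.066,0,1],
    [0,0,0,-0.39,-0.1,0,1],
    [0,0,0,-0.5,-0.126,0,1],
    [0,0,0,-0.532,-0.134,0,1],
  ],
)

```text
t: 23.0
tool_pos: [0.4574, 0.1868, 0.1158]
tool_rot: [-2.223, -2.217, 0.007]
contact_force: [-0.8, 0.2, -0.4]
opening: 0.0397
grip_force: 40.7
```

carry_out(
  rows=[
    [0,0,0,0,0,0,1],
    [0,0,0,0,0,0,1],
    [0,0,0,0,0,0,1],
  ],
)

```text
t: 23.3
tool_pos: [0.4599, 0.1903, 0.1182]
tool_rot: [-2.22, -2.222, 0.0]
contact_force: [-0.1, 0.2, -0.5]
opening: 0.0401
grip_force: 40.7
```

```bash
python3 -c "
from h import *;go(.46,.1895,.0645,90)"
```

```text
t 23.3 pos [0.4599 0.1903 0.1182] turn [-0.0002 -0.0001  0.0003] shift [-0.0028  0.0006  0.1789] open 0.0401 40.7
```

carry_out(
  rows=[
    [0,0,0,0,0,0.09,1],
    [0,0,0,0,0,0.14,1],
    [0,0,0,0,0,0.165,1],
    [0,0,0,0,0,0.179,1],
    [0,0,0,0,0,0.179,1],
  ],
)

```text
t: 23.8
tool_pos: [0.4597, 0.1896, 0.0646]
tool_rot: [-2.221, -2.221, 0.001]
contact_force: [-0.1, -0.1, -0.6]
opening: 0.0397
grip_force: 41.0
```

carry_out(
  rows=[
    [0,0,0,0,0,0,1],
    [0,0,0,0,0,0,0.1],
    [0,0,0,0,0,0,-0.2],
    [0,0,0,0,0,0,-0.6],
    [0,0,0,0,0,0,-0.6],
  ],
)

```text
t: 24.3
tool_pos: [0.46, 0.1894, 0.0652]
tool_rot: [2.221, 2.221, 0.001]
contact_force: [0.9, 0.8, 0.4]
opening: 0.0687
grip_force: 0.0
```

carry_out(
  rows=[
    [0,0,0,0,0,-0.1,-0.6],
    [0,0,0,0,0,-0.25,-0.6],
    [0,0,0,0,0,-0.4,-0.6],
    [0,0,0,0,0,-0.55,-0.6],
    [0,0,0,0,0,-0.65,-0.6],
  ],
)

```text
t: 24.8
tool_pos: [0.4607, 0.1896, 0.2641]
tool_rot: [2.22, 2.219, 0.007]
contact_force: [0.4, -0.4, 0.7]
opening: 0.0684
grip_force: 0.0
```

carry_out(
  rows=[
    [0,0,0,0.8,0,0,-0.6],
    [0,0,0,0.8,0,0,-0.6],
    [0,0,0,0.8,0,0,-0.6],
    [0,0,0,0.8,0,0,-0.6],
    [0,0,0,0.8,0,0,-0.6],
  ],
)

```text
t: 25.3
tool_pos: [0.4593, 0.432, 0.2597]
tool_rot: [-2.22, -2.222, -0.001]
contact_force: [0.6, -0.4, 0.9]
opening: 0.0682
grip_force: 0.0
```

Run:
```python
from station import *
from h import *
import cv2
d=get_image("top");pickle.dump(d,open("top1.pkl","wb"))
c=cv2.resize(d["img"][140:255,235:455],None,fx=3.6,fy=3.6,interpolation=cv2.INTER_CUBIC)
e=cv2.convertScaleAbs(c,alpha=1.6,beta=15);cv2.imwrite("pics/top1.png",e)
```

```text
(no output)
```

View pics/top1.png

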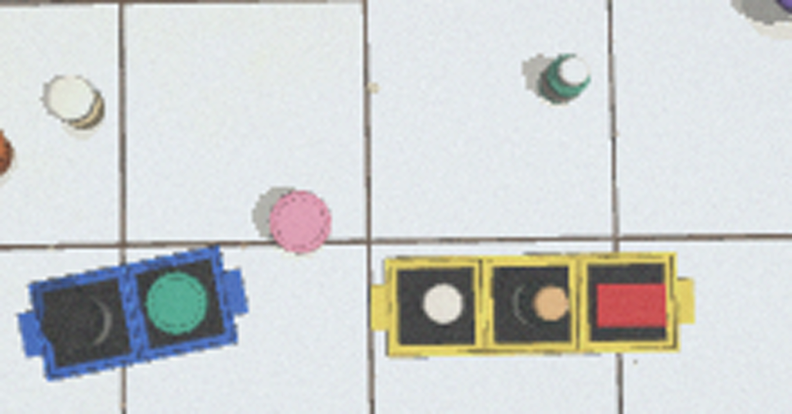

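All five sit in their bays in the top view: cup (176,303), strip (~75,322), tin (444,303), tan cap (552,303) and carton (631,305). The turquoise bottle and the jar haven't moved. Now a numeric check in the tray frames.

Run:
```python
from h import *
d=pickle.load(open("top1.pkl","rb"))
R=lambda x,y,z:ray(d,235+x/3.6,140+y/3.6,z)[:2]
def fr(P):
    P=np.array([R(*p,.008) for p in P]);c=P.mean(0);a=P[0]+P[3]-P[1]-P[2];a/=np.linalg.norm(a);return c,np.array([a[1],-a[0]]),a
Y=fr([(385,258),(676,252),(678,348),(388,355)]);B=fr([(28,284),(217,247),(237,343),(47,380)])
for n,F,p in [("tin",Y,(444,303,.036)),("tan",Y,(552,303,.101)),("carton",Y,(631,305,.023)),("cup",B,(176,303,.069))]:
    v=R(*p)-F[0];print(n,"x",(v@F[1]).round(4),"y",(v@F[2]).round(4))
print("blue",B,"strip expected px",((proj(d,[.4565,.1855,.117])-[235,140])*3.6).round(0),((proj(d,[.4565,.1855,.003])-[235,140])*3.6).round(0))
import cv2
c=cv2.resize(d["img"][200:252,232:305],None,fx=10,fy=10,interpolation=cv2.INTER_CUBIC)
cv2.imwrite("pics/blue1.png",cv2.convertScaleAbs(c,alpha=4,beta=-20))
```

```text
tin x 0.0019 y 0.0728
tan x 0.0006 y -0.0019
carton x -0.0031 y -0.0765
cup x 0.0008 y -0.0409
blue (array([0.46200936, 0.14881344]), array([0.98395331, 0.17842615]), array([-0.17842615,  0.98395331])) strip expected px [ 67. 323.] [ 88. 321.]
```

View pics/blue1.png

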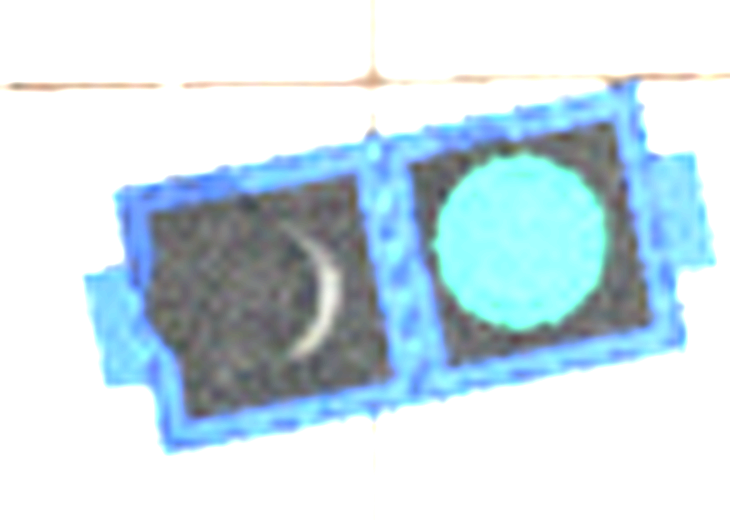

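The bright crescent is the strip bottle's label edge, and both it and the cap outline over the left rim match an upright bottle at the bay centre. All the others are within 5 mm of their bay centres, so I'm handing in.

```bash
python3 -c "
from station import *
print(finish_job())"
```

```text
the job is handed in; nothing more can be done
None
```

I made up both kits and handed the job in after about 25 s of robot time; the station gave no verdict. In the last top view all five things stood or lay properly near the middle of their bays, and the turquoise bottle and jar hadn't moved.

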